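# Turn the upside-down spoon in the slanting utensil rack

### The job

The wooden spoon has been put away the wrong way round, bowl first, in the slanting utensil rack. Pull it out, turn it end for end and slide it back fully home, handle first, into the tube it came from, bowl out in the open with its hollow side still up. Leave the spatula in its own tube.

Things in the scene. Friction and masses are not known exactly. Their poses are not given: they have to be found in the camera images.
- spoon_mid (a point): wooden spoon, 260 mm long, 60 g: handle 20 wide, 16 thick, ending in a round bowl 44 across, 16 deep. Point: middle of its length on the handle's axis, where to grip (balances within 25 of it). x runs from handle to bowl, y across the width, z out of the bowl's hollow side. Starts bowl first in either tube of the rack, x pointing down the tube, z up; its middle is then 35 outside the tube's mouth.
- spatula_mid (a point): wooden spatula, 260 mm long, same handle, flat blade 46 wide, 7 thick; it is the right way round, handle first, in the rack's other tube and stays there. Point: middle of its length on the handle's axis; x runs from handle to blade.
- rack: fixed rack: dark wooden stand with a foot 200 x 125 x 12 mm and two oblong white tubes side by side, sloping 20 degrees from level. Origin on the worktop, z up, x across the tubes; the way out of both tubes is (0, -0.940, 0.342) in this frame. A utensil at home touches the tube's floor, its middle at x = -47.5 or +47.5, y = 0, z = 130.
- rack_rest (a point): point of the rack midway between the two utensils' home middles (130 above the rack's origin, same axes). Each tube: inside 54 mm wide, 36 high square to the slope, 95 deep, walls 5; mouth 35 down the slope from the home middle; top face 33 above the utensil's axis. Outside the mouth a utensil lies on a steel bar 8 wide, under its centre line, to 40 past its middle; fingers can straddle handle and bar.

How it is judged (in metres and radians):
On the way:
1. the spoon has been drawn out of its tube: its middle is more than 100 mm from where it started (distance of spoon_mid from where it was at the start of the episode above 0.1 m), for 0.1 s.
At the end, for the whole second after the job is handed in: the spoon rests handle first in its own tube: middle within 30 mm of its start and 17 mm of the tube's centre line sideways, bowl up and out at the tube's slope within 15 degrees, hollow side up, at rest; the spatula within 25 mm of its start (angle between spoon_mid's own x axis and vertical between 0.96 and 1.484 rad and angle between spoon_mid's own z axis and vertical below 1.05 rad and distance of spoon_mid from where it was at the start of the episode below 0.03 m and (x of spoon_mid in the frame of rack between -0.0645 and -0.0305 m or x of spoon_mid in the frame of rack between 0.0305 and 0.0645 m) and y of spoon_mid in the frame of rack between -0.025 and 0.025 m and z of spoon_mid in the frame of rack between 0.108 and 0.152 m and linear speed of spoon below 0.02 m/s and distance of spatula_mid from where it was at the start of the episode below 0.025 m); the robot touches nothing.
It fails at once if the spatula is pulled out or pushed more than 40 mm (distance of spatula_mid from where it was at the start of the episode above 0.04 m).
It also fails if it takes over 45 s, if anything falls off the work surface, if the arm or the gripper's body presses on something with over 40 N, if the wrist force passes 120 N, or if a joint passes its speed limit or range.

### The arm

A 7-joint arm with a two-finger parallel gripper is mounted at the origin on a cart in front of the work surface, level with it; the furniture and walls round the work are solid. World frame = base frame: x ahead of the robot, y to its left, z up, the work surface at z = 0. Lengths are in m, angles in degrees, forces in N, time in s.
With the tool pointing down it reaches from about 0.35 to 0.775 m from the base axis. Payload 3.1 kg.
Tool frame: the origin (TCP) lies on the centre line of the jaws, within the pads' length; the fingertips stand 17 mm ahead of it and the grasp point (between the pads) lies 2 mm behind it (robot.tip_reach is the distance from the TCP to the fingertips, in m); z points along the fingers, y is the direction in which the jaws open and shut (so a half turn about z gives the same grasp; the last joint's range is limited). The gripper opens to 85 mm and grips with 20 to 120 N. Pads are 22 mm wide; open, the fingers measure 114 mm over their backs; the gripper's body (76 mm by 85 mm) begins 54 mm behind the grasp point. The pads swing forward as they close: fully open they stand 13 mm farther back than shut.
Start: joints at [-67.936, 17.813, 0.802, 86.603, -0.252, 75.585, -1.558], TCP at [0.228, 0.501, 0.221] pointing down, gripper open.
Joint ranges: [-154.91, 154.91], [-16.99, 109.72], [-72.82, 74.43], [7.12, 147.25], [-82.49, 262.49], [11.32, 116.49], [-174.64, 174.64]. Speed limits (degrees/s): [159.86, 159.86, 180, 180, 180, 180, 180].

### API

Orientations are given as [roll, pitch, yaw] about the fixed x, y, z axes, in that order (R = Rz(yaw) Ry(pitch) Rx(roll)).
In Python, from station import robot, fingers, vision, workorder, recognise gives the robot as it stands. Calls block until the motion is done:
- robot.move_to(position, orientation): joint-space move of the TCP to a pose.
- robot.line_to(position, orientation=None, velocity=0.15, f_stop=None): straight line of the TCP; orientation=None keeps the orientation; velocity is the mean speed in m/s. With f_stop (N) it stops when the force on the tool has changed by that much, and returns True; else False.
- robot.move_j(angles): joint-space move.
- fingers.gripper_to(opening, force=None): opening from 0.0 (shut) to 1.0 (fully open); force is the grip in N (None keeps the last); returns when the fingers have stopped.
- robot.pause(seconds).
- robot.inverse_kinematics(position, orientation): joint angles nearest the present ones, or None.
- vision.grab_frame(name): name is "side" or "top"; returns the picture (480x640x3 uint8, red, green, blue); there is no depth.
- vision.calibration(name): a dict with "mtx" (3x3 intrinsics, pixels), "extrinsics" (4x4, takes a point from world to camera coordinates). Camera axes: x right, y up, looking along -z (the intrinsics and any distortion apply to the point x, -y, -z); pixel columns grow to the right and rows downward; lengths in m; the calibration is good to about 2 mm. A picture is of the moment at which its call begins. calibration takes no time and is no camera call.
A pose or a line that the arm cannot do raises robot.PlanningError and nothing moves.
- workorder.close_job(): hands the job in, once; it reports no verdict.
Trained networks look in the newest picture that a camera, given by its name, has taken for a name from the list of things; names that differ only in an ending like _2 or _b are one class to them, and where a whole thing is asked for, a point or a joint stands for the part that bears it (a point fixed in the world has none). Each returns a list of dicts, best first, with "p" (0 to 1); they miss things now and then, are a little off and sometimes report something else, mostly with a low value. They report only what shows in the picture. A call takes as long as a camera call.
- recognise(label, camera): "rect" ([centre column, centre row, width, height] in pixels, round what is visible of it).
Readings, each from a call of its own:
- robot.current_time_s(): time.
- robot.current_joint_positions(): joint angles.
- robot.current_dq(): joint speeds.
- robot.current_joint_torque(): joint torques, N m.
- robot.current_tool_pos(): TCP position.
- robot.current_eef_rot(): TCP orientation.
- robot.current_contact_force(): force on the tool from outside, world axes, zero at the start.
- robot.current_torque(): the same for the moment, N m.
- robot.current_finger_gap(): opening from 0.0 (shut) to 1.0 (fully open).
Only numpy, scipy, OpenCV 4.12 (cv2) and the standard library are available. Lean on these libraries where they do the work, as an engineer would, in place of code of your own. Each camera call takes 0.05 s, during which the arm holds its last target. There are 200 camera calls.

## Working session

There is one attempt and no reset: what is moved stays moved. The work goes in short steps, each a Python script; the robot and the scene stay as the last script left them, time stands still between calls to the robot, and variables do not carry over. Pictures are saved under pics/ and viewed, on a budget of 10 in all, crops included, one or two more only if the job needs it, and the job is handed in when it is done.

```bash
ls; mkdir -p pics; python3 - <<'E'
from station import robot, fingers, vision, workorder, recognise
import cv2, numpy as np
for n in ("side","top"):
    im=vision.grab_frame(n); cv2.imwrite(f"pics/{n}0.png",im[:,:,::-1])
    c=vision.calibration(n); print(n,{k:np.round(v,4).tolist() if hasattr(v,'__len__') else v for k,v in c.items()})
    for l in ("spoon_mid","spatula_mid","rack"):
        print(l,[(np.round(d["rect"],1).tolist(),round(d["p"],2)) for d in recognise(l,n)][:3])
print(robot.current_time_s(), robot.current_tool_pos(), robot.current_eef_rot(), robot.tip_reach)
E
```

```text
pics
side {'mtx': [[557.8889, 0.0, 316.4135], [0.0, 557.8889, 234.7204], [0.0, 0.0, 1.0]], 'extrinsics': [[0.8717, -0.4893, 0.026, -0.4088], [0.1518, 0.3201, 0.9351, -0.1981], [-0.4659, -0.8113, 0.3533, -0.6346], [0.0, 0.0, 0.0, 1.0]]}
spoon_mid [([341.5, 208.4, 95.0, 29.5], 0.7)]
spatula_mid [([308.3, 223.0, 112.4, 28.2], 0.55)]
rack [([257.4, 251.5, 127.3, 120.4], 0.83)]
top {'mtx': [[560.6439, 0.0, 332.3228], [0.0, 560.6439, 248.2258], [0.0, 0.0, 1.0]], 'extrinsics': [[-0.0188, -0.9994, -0.0287, 0.0658], [0.9901, -0.0226, 0.1387, -0.4831], [-0.1393, -0.0258, 0.9899, -0.889], [0.0, 0.0, 0.0, 1.0]]}
spoon_mid [([316.7, 195.1, 100.6, 76.9], 0.9)]
spatula_mid [([353.7, 247.2, 108.2, 78.8], 0.81)]
rack [([267.9, 275.4, 126.7, 132.6], 0.69)]
0.4 [0.22764656 0.50061416 0.22087253] [-1.79987170e+02  1.47587817e-03  1.55547629e+02] 0.017
```

View pics/side0.png

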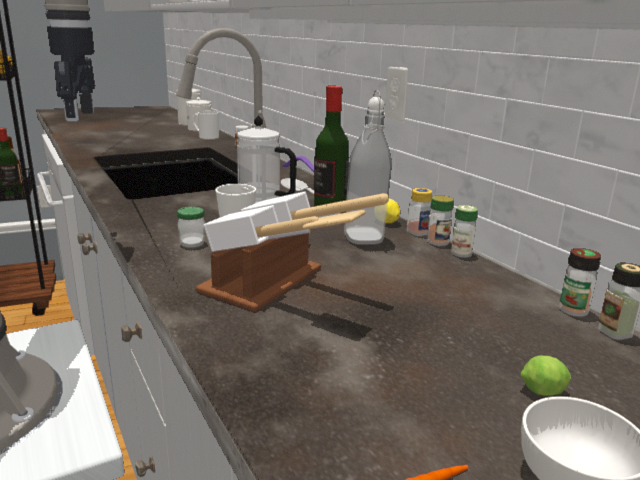

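View pics/top0.png

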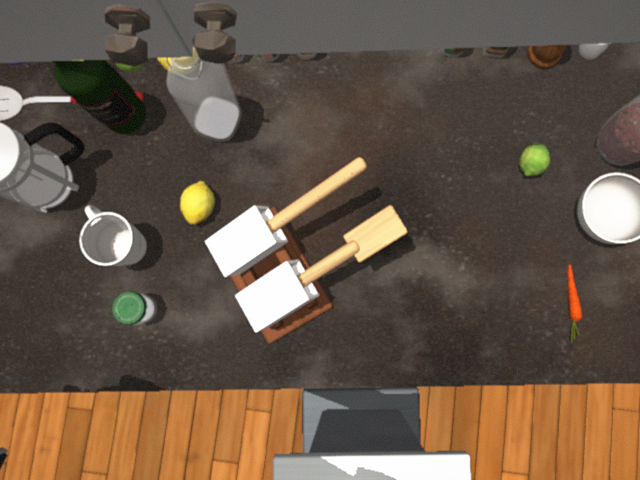

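Both views agree: the spoon is in the tube on the far side from the robot, with its handle end at top (362,163) and side (387,199). The spatula is in the nearer tube. Next I'll fit the rack's x, y and yaw and overlay the model.

```bash
cat > h.py <<'E'
import numpy as np, cv2
from scipy.optimize import least_squares
from scipy.spatial.transform import Rotation as R
from station import robot, fingers, vision, workorder, recognise
OUT=np.array([0,-.9397,.3420]); N=np.array([0,.3420,.9397]); X=np.array([1.,0,0])
def proj(cam,P):
    c=vision.calibration(cam); P=np.atleast_2d(P)
    q=P@np.array(c["extrinsics"])[:3,:3].T+np.array(c["extrinsics"])[:3,3]
    q=q*[1,-1,-1]; p=q@np.array(c["mtx"]).T
    return p[:,:2]/p[:,2:]
def loc(x,o,n): return np.array([0,0,.130])+x*X+o*OUT+n*N     # rack frame, x across, o out, n normal
def world(p,P):
    return R.from_euler('z',p[2]).apply(np.atleast_2d(P))+[p[0],p[1],0]
E
cat > fit.py <<'E'
from h import *
S=.0475
obs=[("top",loc(S,.130,.004),(363,163)),("top",loc(S+.032,-.035,.033),(262,207)),("top",loc(S+.032,-.135,.033),(206,241)),("top",loc(S-.032,-.135,.033),(226,277)),
("top",loc(-S+.032,-.035,.033),(293,262)),("top",loc(-S+.032,-.135,.033),(236,293)),("top",loc(-S-.032,-.135,.033),(260,331)),
("top",[.1,-.0625,.012],(289,220)),("top",[-.1,-.0625,.012],(331,304)),("top",[-.1,.0625,.012],(270,342)),
("side",loc(S,.130,0),(388,200)),("side",[-.1,-.0625,.012],(265,303)),("side",[-.1,.0625,.012],(199,287)),("side",[.1,-.0625,.012],(321,264))]
f=lambda p: np.concatenate([proj(c,world(p,P))[0]-px for c,P,px in obs])
best=min((least_squares(f,[.45,.1,a],loss='soft_l1',x_scale=[.1,.1,1]) for a in np.arange(0,6.3,.8)),key=lambda r:r.cost)
p=best.x; print(p,np.degrees(p[2]),best.cost); print(np.round(f(p).reshape(-1,2),1).tolist())
np.save("p.npy",p)
ims=[]
for cam,(c0,r0) in (("top",(190,130)),("side",(180,150))):
    im=cv2.imread(f"pics/{cam}0.png"); im=cv2.resize(im[r0:r0+220,c0:c0+230],None,fx=1.7*1,fy=1.7,interpolation=cv2.INTER_CUBIC)
    L=[]
    for s in (S,-S):
        for n in (.033,):
            L+=[[loc(s+a*.032,o,n) for a,o in((1,-.035),(-1,-.035),(-1,-.135),(1,-.135),(1,-.035))]]
        L+=[[loc(s-.01,-.035,.008),loc(s-.01,.13,.008),loc(s+.01,.13,.008),loc(s+.01,-.035,.008)]]
    L+=[[(a*.1,b*.0625,.012) for a,b in((1,1),(1,-1),(-1,-1),(-1,1),(1,1))]]
    for l in L:
        q=((proj(cam,world(p,l))-[c0,r0]+.5)*1.7).astype(np.int32); cv2.polylines(im,[q],False,(255,0,255),1)
    ims.append(im)
cv2.imwrite("pics/ov.png",np.hstack(ims))
print("spoon mid",world(p,loc(S,0,0)),"out",world([0,0,p[2]],OUT),"handle end",world(p,loc(S,.13,0)))
E
python3 fit.py
```

```text
Traceback (most recent call last):
  File "fit.py", line 8, in <module>
    best=min((least_squares(f,[.45,.1,a],loss='soft_l1',x_scale=[.1,.1,1]) for a in np.arange(0,6.3,.8)),key=lambda r:r.cost)
  File "fit.py", line 8, in <genexpr>
    best=min((least_squares(f,[.45,.1,a],loss='soft_l1',x_scale=[.1,.1,1]) for a in np.arange(0,6.3,.8)),key=lambda r:r.cost)
              ~~~~~~~~~~~~~^^^^^^^^^^^^^^^^^^^^^^^^^^^^^^^^^^^^^^^^^^^^^^^
  File "fit.py", line 7, in <lambda>
    f=lambda p: np.concatenate([proj(c,world(p,P))[0]-px for c,P,px in obs])
                                ~~~~^^^^^^^^^^^^^^
  File "h.py", line 7, in proj
    c=vision.calibration(cam); P=np.atleast_2d(P)
ValueError: time passes only in moves, steps and waits
```

```bash
sed -i 's/    c=vision.calibration(cam); P=/    c=CAL[cam]; P=/; /^OUT=/i CAL={n:vision.calibration(n) for n in ("side","top")}' h.py; python3 fit.py
```

```text
[0.47945467 0.08739689 6.73871845] 386.10012623011505 348.00875043077275
[[4.7, 6.6], [-5.2, 0.1], [-1.0, -1.0], [-2.8, 0.4], [-7.3, 2.5], [-3.9, 2.8], [-9.2, 3.4], [31.1, -34.6], [43.5, -14.9], [37.7, -18.4], [-6.2, 0.2], [25.0, 19.2], [27.7, 11.2], [38.5, 12.3]]
spoon mid [[0.52211093 0.1082941  0.13      ]] out [[ 0.4134127 -0.8438756  0.342    ]] handle end [[ 0.57585458 -0.00140973  0.17446   ]]
```

View pics/ov.png

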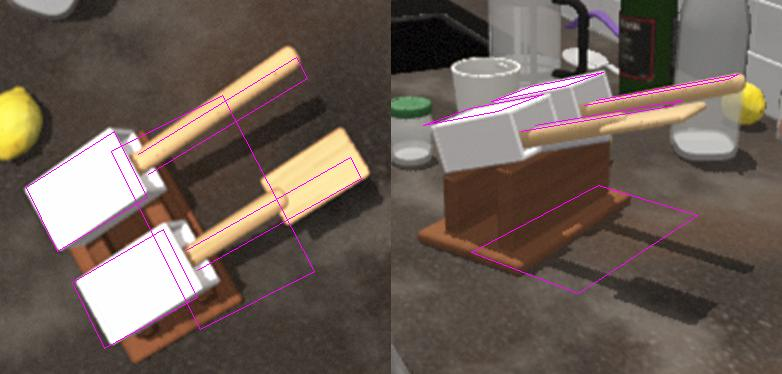

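The foot isn't centred on the rack origin, so I'll free its offset and the tube back length, and use pixel positions read from this crop.

```bash
python3 - <<'E'
s=open("fit.py").read()
a=s.index("obs=["); b=s.index("np.save")
new='''def obs(dy,ln): return [("top",loc(S,.129,.004),(363.5,163.5)),("side",loc(S,.129,0),(386,198.5)),
("top",loc(S+.032,-.035,.033),(256.5,207)),("top",loc(S-.032,-.035,.033),(277,245)),("top",loc(S+.032,ln,.033),(204.7,240.6)),("top",loc(S-.032,ln,.033),(225.3,277)),
("top",loc(-S+.032,-.035,.033),(286,264.7)),("top",loc(-S-.032,-.035,.033),(309.4,300.6)),("top",loc(-S+.032,ln,.033),(234.7,297.6)),("top",loc(-S-.032,ln,.033),(253,334)),
("top",[-.1,-.0625+dy,.012],(332.4,304.7)),("top",[-.1,.0625+dy,.012],(270,343)),("side",[-.1,-.0625+dy,.012],(259,308)),("side",[-.1,.0625+dy,.012],(197,289)),("side",[.1,-.0625+dy,.012],(320.6,263.5)),
("side",loc(S+.032,-.035,.033),(306,193)),("side",loc(-S-.032,-.035,.033),(254,226))]
f=lambda p: np.concatenate([proj(c,world(p[:3],P))[0]-px for c,P,px in obs(p[3],p[4])])
best=least_squares(f,[.48,.09,.45,.05,-.135],loss='soft_l1')
p=best.x; print(p,np.degrees(p[2]),best.cost); print(np.round(f(p).reshape(-1,2),1).tolist())
'''
s=s[:a]+new+s[b:]
s=s.replace("b*.0625,.012)","b*.0625+p[3],.012)").replace("-.135),(1,-.135)","p[4]),(1,p[4])")
open("fit.py","w").write(s)
E
python3 fit.py
```

```text
[ 0.48544567  0.08674799  0.50418225  0.07663253 -0.13622959] 28.887514913593712 37.98945024487553
[[0.6, -0.4], [-0.9, 0.2], [-0.9, -1.4], [-0.1, -2.0], [-0.1, 0.9], [-0.7, 1.0], [1.3, -3.3], [-0.1, -0.6], [-0.3, -1.7], [2.0, -0.6], [4.3, 0.8], [1.3, 0.5], [-3.0, -0.6], [-1.8, -2.2], [2.9, 0.8], [-1.1, -1.5], [-6.7, -10.6]]
spoon mid [[0.52703523 0.10969484 0.13      ]] out [[ 0.45396118 -0.82277296  0.342     ]] handle end [[0.58605019 0.00273436 0.17446   ]]
```

View pics/ov.png

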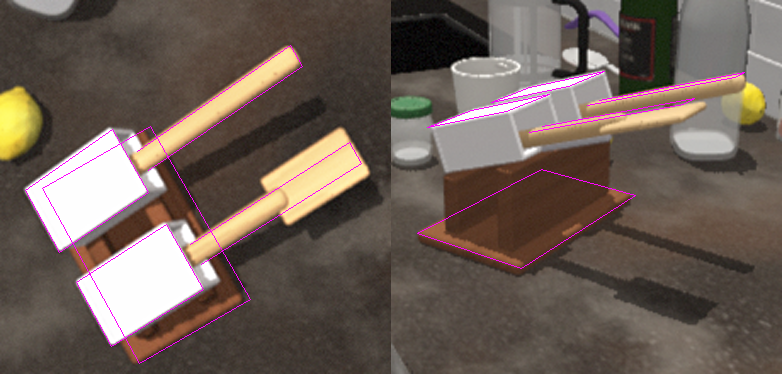

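The fit is now good: handle, tubes and foot agree to about 2 mm in both views, with the spoon mid at (0.527, 0.110, 0.130). Next I'll check IK for the whole sequence with both wrist choices.

```bash
cat >> h.py <<'E'
S=.0475
try: p=np.load("p.npy")[:3]
except OSError: p=None
def P(o,n,x=S): return world(p,loc(x,o,n))[0]           # world point in slope coordinates of the spoon's tube
def ori(sign):                                          # tool down the slope's normal, jaws across
    z=-N; y=sign*X; M=np.stack([np.cross(y,z),y,z],1)
    return (R.from_euler('z',p[2])*R.from_matrix(M)).as_euler('xyz',degrees=True)
E
python3 - <<'E'
from h import *
print(P(0,0),ori(1),ori(-1))
for s in (1,-1):
    for nm,pt in (("hover",P(0,.1)),("grip",P(0,.003)),("out",P(.13,.006)),("lift",P(.13,.09)),("turn",np.array([.45,-.06,.27]))):
        q=robot.inverse_kinematics(pt,ori(s)); print(s,nm,np.round(pt,3),None if q is None else np.round(q,1))
E
```

```text
[0.52703523 0.10969484 0.13      ] [180.          19.99877132 118.88751491] [180.         -19.99877132 -61.11248509]
1 hover [0.511 0.14  0.224] [-49.4  14.8  22.5  94.7  15.2  71.8  -3.5]
1 grip [0.527 0.111 0.133] [-46.3  19.9  23.8 102.1  14.1  58.6  -2.3]
1 out [0.585 0.005 0.18 ] [-38.1  20.3  31.   95.5   9.8  60.4  15.2]
1 lift [0.571 0.03  0.259] [-41.   15.9  30.1  89.3  11.9  71.4  13.5]
1 turn [ 0.45 -0.06  0.27] [-46.5  -3.5  34.9 106.7  22.3  71.4  11. ]
-1 hover [0.511 0.14  0.224] [-25.1  14.6  -7.5  93.8  22.8  74.3 169.7]
-1 grip [0.527 0.111 0.133] [-22.4  19.3  -6.4 101.2  25.2  62.  167.9]
-1 out [0.585 0.005 0.18 ] [ -59.5   30.    64.8   96.2  -10.8   60.2 -147. ]
-1 lift [0.571 0.03  0.259] [ -63.8   23.8   64.8   90.    -3.8   70.2 -152.9]
-1 turn [ 0.45 -0.06  0.27] [  56.    -0.2  -64.8  104.    19.8   70.1 -165.7]
```

```bash
python3 - <<'E'
from h import *
def st(t): print(t,round(robot.current_time_s(),1),np.round(robot.current_tool_pos(),3),np.round(robot.current_joint_positions(),1),np.round(robot.current_contact_force(),1),round(robot.current_finger_gap(),2))
robot.line_to([.228,.501,.32],velocity=.25)
robot.move_to(P(0,.16),ori(1)); st("hover")
fingers.gripper_to(.6)
print(robot.line_to(P(0,.06),velocity=.2)); 
print(robot.line_to(P(0,.002),velocity=.06,f_stop=8)); st("down")
for n in ("side","top"): cv2.imwrite(f"pics/{n}1.png",vision.grab_frame(n)[:,:,::-1])
a=cv2.imread("pics/top1.png")[120:340,190:420]; b=cv2.imread("pics/side1.png")[120:340,200:430]
cv2.imwrite("pics/g1.png",cv2.resize(np.hstack([a,b]),None,fx=1.7,fy=1.7))
E
```

```text
hover 2.5 [0.5  0.16 0.28] [-50.3  12.9  20.5  88.7  15.7  79.9  -4. ] [0.4 0.3 0.6] 1.0
False
False
down 4.7 [0.527 0.111 0.132] [-44.8  19.8  21.9 102.1  14.9  58.6  -3. ] [0.8 0.1 0.6] 0.6
```

View pics/g1.png

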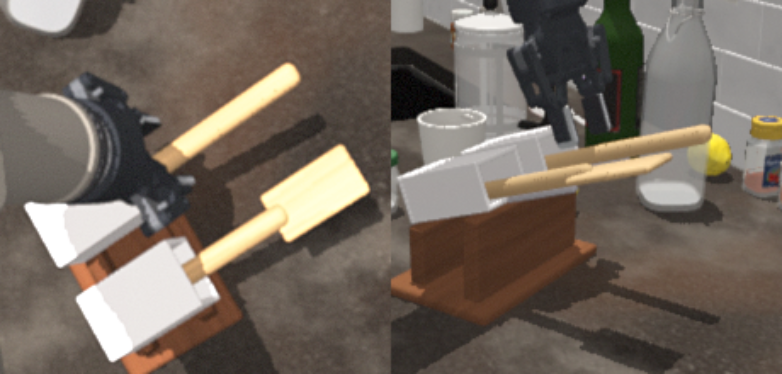

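The fingers straddle the handle just outside the mouth, at about crop (150,120) and (180,185) with the handle at (170,158), and there is no contact force. Now I'll grip, draw the spoon out and lift it.

```bash
cat >> h.py <<'E'
def st(t): print(t,round(robot.current_time_s(),1),np.round(robot.current_tool_pos(),3),np.round(robot.current_joint_positions(),1),np.round(robot.current_contact_force(),1),round(robot.current_finger_gap(),3))
E
python3 - <<'E'
from h import *
fingers.gripper_to(0,60); st("grip")
robot.line_to(P(0,.006),velocity=.05)
print(robot.line_to(P(.12,.006),velocity=.12,f_stop=25)); st("out")
robot.line_to(P(.12,.10),velocity=.2); st("lift")
robot.line_to([.45,-.06,.27],velocity=.2); st("turn")
q=robot.current_joint_positions()
print(np.round(robot.inverse_kinematics([.45,-.06,.27],ori(-1)),1))
for n in ("side","top"): cv2.imwrite(f"pics/{n}2.png",vision.grab_frame(n)[:,:,::-1])
a=cv2.imread("pics/top2.png")[120:400,190:480]; b=cv2.imread("pics/side2.png")[100:380,200:490]
cv2.imwrite("pics/g2.png",cv2.resize(np.hstack([a,b]),None,fx=1.35,fy=1.35))
E
```

```text
grip 5.4 [0.527 0.11  0.132] [-44.8  19.8  22.  102.1  14.9  58.6  -3. ] [0.1 0.1 0.6] -0.004
False
out 6.8 [0.58  0.014 0.176] [-34.4  19.4  24.4  96.1  12.8  60.7  11.6] [-1.  -0.2  0.1] 0.001
lift 7.4 [0.564 0.041 0.264] [-37.8  14.9  24.1  89.   14.   72.9  10.6] [-0.2 -0.1 -0. ] 0.001
turn 8.3 [ 0.451 -0.059  0.27 ] [-36.8  -2.8  25.6 106.4  21.4  71.   11.7] [-0.2  0.   0.1] -0.001
[  56.    -0.2  -64.8  104.    19.8   70.1 -165.7]
```

View pics/g2.png

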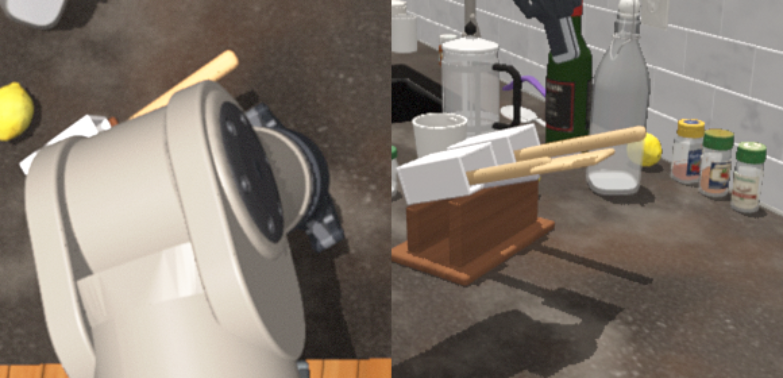

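The gap went to 0, so the grip missed, and the spoon still lies in its tube with its handle end at side (384,198). I'll overlay the expected TCP, fingertips and spoon axis on the pre-grip picture to find out why.

```bash
python3 - <<'E'
from h import *
ims=[]
for cam,(c0,r0) in (("side",(260,100)),("top",(220,150))):
    im=cv2.imread(f"pics/{cam}1.png"); k=3.4; im=cv2.resize(im[r0:r0+150,c0:c0+115],None,fx=k,fy=k,interpolation=cv2.INTER_CUBIC)
    for pts,col in (([P(-.03,0),P(.13,0)],(255,0,255)),([P(0,.002,S+.0255),P(0,-.015,S+.0255),P(0,-.015,S-.0255),P(0,.002,S-.0255)],(0,255,0)),([P(0,.06),P(0,0)],(255,255,0))):
        q=((proj(cam,pts)-[c0,r0]+.5)*k).astype(np.int32); cv2.polylines(im,[q],False,col,1)
    ims.append(im)
cv2.imwrite("pics/g3.png",np.hstack(ims))
st("now"); print(robot.current_eef_rot(),ori(1))
for n in ("side","top"):
    E=np.array(CAL[n]["extrinsics"]); print(n,"cam at",np.round(-E[:3,:3].T@E[:3,3],3))
E
```

```text
now 8.4 [ 0.451 -0.059  0.27 ] [-36.8  -2.8  25.6 106.4  21.4  71.1  11.7] [ 0.1  0.  -0. ] 0.0
[-179.97173674   20.02384468  118.98824108] [180.          19.99877132 118.88751491]
side cam at [ 0.091 -0.651  0.42 ]
top cam at [0.356 0.032 0.949]
```

View pics/g3.png

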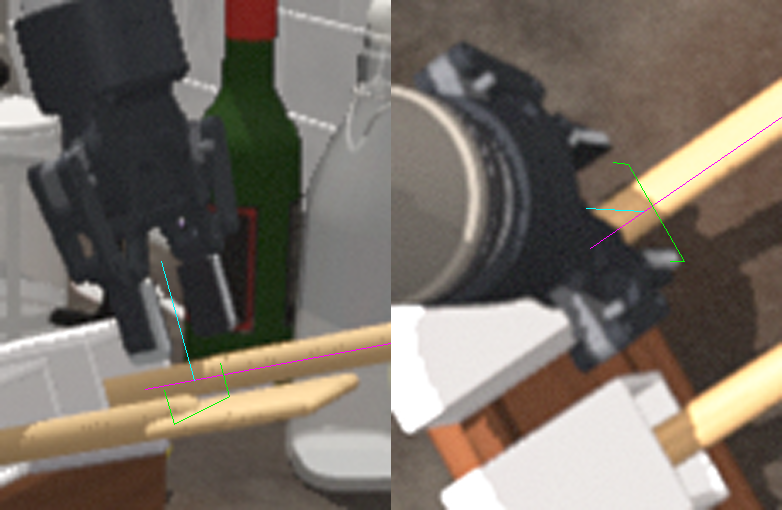

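In the side view the fingertips stand about 20 px above where they should be, while the spoon axis overlay matches. I'll triangulate the tips in this frame and compare with the start frame.

```bash
python3 - <<'E'
from h import *
def tri(a,b):
    f=lambda x: np.concatenate([proj("side",x)[0]-a,proj("top",x)[0]-b]); r=least_squares(f,[.5,.1,.15]); return r.x,np.round(r.fun,1)
for nm,a,b in (("+X",(323.2,197.6),(281.5,192)),("-X",(303.5,203),(302,225.9))):
    x,r=tri(np.array(a),np.array(b)); l=R.from_euler('z',-p[2]).apply(x-[p[0],p[1],0])-[0,0,.13]
    print(nm,np.round(x,3),"slope coords x,o,n",np.round([l@X-S,l@OUT,l@N],3),r)
print("start tip in side",proj("side",[.228,.501,.217]),"spoon end", [np.round(v,3) for v in tri(np.array((386,198.5)),np.array((363.5,163.5)))])
E
```

```text
+X [0.552 0.127 0.146] slope coords x,o,n [0.03  0.003 0.016] [ 1.6 -0.2 -0.6  1.2]
-X [0.499 0.097 0.152] slope coords x,o,n [-0.031  0.005  0.022] [ 2.  -0.2 -0.8  1.7]
start tip in side [[ 82.16191649 130.59571833]] spoon end [array([0.587, 0.005, 0.174]), array([-0.9,  0.2,  0.4, -0.7])]
```

Measured tips stand at n ≈ +0.02 above the handle axis, where the stated tip reach puts them at about -0.01. They are centred sideways, so the fingers effectively sit about 25 mm higher than specified, and they shut above the handle. I'll measure this directly by touching down on the handle with shut fingers.

```bash
python3 - <<'E'
from h import *
robot.line_to(P(.12,.10),velocity=.25)
robot.line_to(P(0,.06),velocity=.25); st("above")
print(robot.line_to(P(0,-.03),velocity=.03,f_stop=4)); st("touch")
x=robot.current_tool_pos(); l=R.from_euler('z',-p[2]).apply(x-[p[0],p[1],0])-[0,0,.13]
print("slope x,o,n",np.round([l@X-S,l@OUT,l@N],4))
E
```

```text
above 9.8 [0.518 0.126 0.188] [-46.4  16.3  21.1  98.   15.6  66.5  -3.6] [-0.4 -1.5 -0.6] -0.002
True
touch 11.7 [0.527 0.109 0.128] [-44.1  20.   21.3 102.4  15.1  58.1  -3.1] [-1.2  0.6  4.7] -0.006
slope x,o,n [-0.     -0.     -0.0024]
```

Contact came at n = -0.0024 with the handle top at +0.008, so the tips are about 27 mm short of spec, which agrees with the vision estimate. I'll regrip 25 mm deeper and confirm by the finger gap.

```bash
python3 - <<'E'
from h import *
robot.line_to(P(0,.04),velocity=.15)
fingers.gripper_to(.6)
print(robot.line_to(P(0,-.027),velocity=.06,f_stop=6)); st("down")
fingers.gripper_to(0,60); st("grip")
if robot.current_finger_gap()>.12:
    D=-.027
    robot.line_to(P(0,D+.004),velocity=.05)
    print(robot.line_to(P(.12,D+.004),velocity=.12,f_stop=25)); st("out")
    robot.line_to(P(.12,D+.11),velocity=.2); st("lift")
    robot.line_to([.45,-.06,.26],velocity=.2); st("turn")
for n in ("side","top"): cv2.imwrite(f"pics/{n}3.png",vision.grab_frame(n)[:,:,::-1])
a=cv2.imread("pics/top3.png")[120:400,190:480]; b=cv2.imread("pics/side3.png")[100:380,200:490]
cv2.imwrite("pics/g4.png",cv2.resize(np.hstack([a,b]),None,fx=1.35,fy=1.35))
E
```

```text
False
down 14.0 [0.532 0.102 0.105] [-43.2  21.8  21.4 103.6  14.8  54.9  -2.8] [0.3 0.7 0.2] 0.598
grip 14.4 [0.532 0.102 0.105] [-43.2  21.8  21.4 103.6  14.8  54.9  -2.8] [-0.9  0.7  1.7] 0.22
False
out 15.8 [0.585 0.005 0.149] [-32.4  21.3  23.4  97.6  12.7  57.2  11.7] [ 0.5 -0.1 -0.2] 0.219
lift 16.4 [0.567 0.036 0.248] [-36.4  15.6  23.1  90.3  14.1  70.9  10.5] [ 0.2  0.4 -0.7] 0.221
turn 17.4 [ 0.451 -0.059  0.26 ] [-35.5  -2.3  24.6 107.4  21.3  69.7  11.4] [ 0.2  0.8 -0. ] 0.221
```

View pics/g4.png

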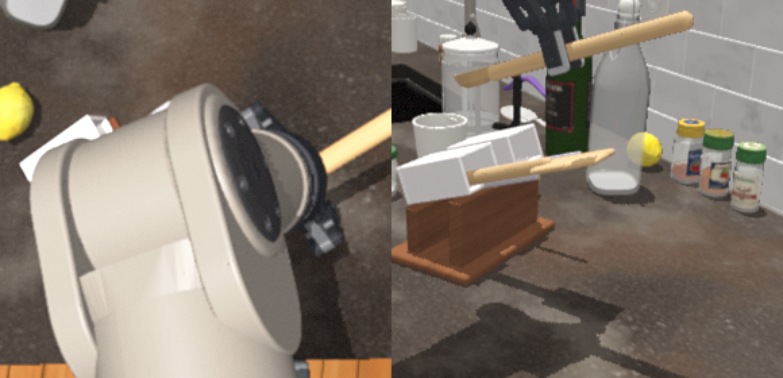

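The spoon is gripped (gap 0.22) and clear of the rack, handle end at crop (690,18), spatula still in place. Now I'll turn joint 7 by half a turn and move to the pre-insertion pose.

```bash
python3 - <<'E'
from h import *
q=np.array(robot.current_joint_positions()); q[6]-=180
robot.move_j(list(q)); st("turned"); print(np.round(robot.current_eef_rot(),1),ori(-1))
D=-.027
robot.line_to(P(.13,D+.10),ori(-1),velocity=.2); st("above")
robot.line_to(P(.13,D+.008),velocity=.15); st("pre")
for n in ("side","top"): cv2.imwrite(f"pics/{n}4.png",vision.grab_frame(n)[:,:,::-1])
a=cv2.imread("pics/top4.png")[120:400,190:480]; b=cv2.imread("pics/side4.png")[100:380,200:490]
cv2.imwrite("pics/g5.png",cv2.resize(np.hstack([a,b]),None,fx=1.35,fy=1.35))
E
```

```text
turned 20.1 [ 0.451 -0.059  0.26 ] [ -35.5   -2.2   24.6  107.3   21.3   69.7 -168.5] [ 0.6 -0.7  0.2] 0.222
[179.8 -20.  -61. ] [180.         -19.99877132 -61.11248509]
above 21.0 [0.573 0.024 0.243] [ -35.5   16.    23.9   90.6   13.7   69.7 -168.1] [-0.1  0.6 -1.1] 0.215
pre 21.8 [ 0.59  -0.003  0.158] [ -32.    21.    24.2   96.8   12.3   57.7 -166.9] [ 0.4 -0.1 -0.3] 0.219
```

View pics/g5.png

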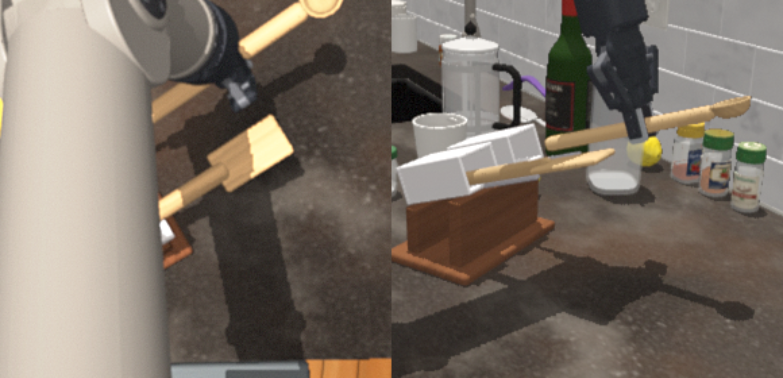

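The bowl is now out and hollow side up, and the handle end at crop (548,145) is lined up with the far tube's mouth. Slide it in.

```bash
python3 - <<'E'
from h import *
D=-.027
try: print(robot.line_to(P(.012,D+.008),velocity=.10,f_stop=15))
except robot.PlanningError as e: print("plan",e)
st("in")
E
```

```text
False
in 23.2 [0.536 0.094 0.116] [ -55.2   23.5   38.8  103.4    6.4   54.6 -174. ] [-0.6 -0.8 -0.9] 0.223
```

```bash
python3 - <<'E'
from h import *
D=-.027
try:
    print(robot.line_to(P(.010,D+.002),velocity=.05,f_stop=8)); st("low")
    print(robot.line_to(P(-.006,D+.002),velocity=.03,f_stop=8)); st("home")
except robot.PlanningError as e: print("plan",e); st("x")
x=robot.current_tool_pos(); l=R.from_euler('z',-p[2]).apply(x-[p[0],p[1],0])-[0,0,.13]
print("slope x,o,n",np.round([l@X-S,l@OUT,l@N],4))
E
```

```text
False
low 23.5 [0.535 0.093 0.109] [ -55.    24.    38.6  103.8    6.2   53.8 -174. ] [-0.7 -0.5 -0.4] 0.22
True
home 23.9 [0.532 0.101 0.107] [ -57.9   24.8   41.   104.2    5.    53.4 -174. ] [ 0.8 -1.6  0.2] 0.224
slope x,o,n [ 0.      0.0009 -0.0253]
```

The spoon met the tube floor at o = 0.9 mm. Release it, back off along the normal, move away and look.

```bash
python3 - <<'E'
from h import *
fingers.gripper_to(.6); st("open")
try: robot.line_to(P(0,.10),velocity=.12)
except robot.PlanningError as e: print("plan",e); robot.line_to(P(.01,.06),velocity=.12)
st("up")
robot.line_to([.42,.12,.36],velocity=.25); robot.move_to([.25,.45,.33],[180,0,155]); st("away")
for n in ("side","top"):
    cv2.imwrite(f"pics/{n}5.png",vision.grab_frame(n)[:,:,::-1])
    for l in ("spoon_mid","spatula_mid"): print(n,l,[(np.round(d["rect"],1).tolist(),round(d["p"],2)) for d in recognise(l,n)][:2])
    print("expected spoon bowl tip, spatula blade tip",np.round(proj(n,[P(.13,0),P(.13,0,-S)]),1).tolist())
a=cv2.imread("pics/top5.png")[120:400,190:480]; b=cv2.imread("pics/side5.png")[100:380,180:470]
cv2.imwrite("pics/g6.png",cv2.resize(np.hstack([a,b]),None,fx=1.35,fy=1.35))
E
```

```text
open 24.3 [0.531 0.101 0.106] [ -57.7   24.8   40.9  104.3    5.    53.5 -174. ] [-1.2 -0.4 -0.6] 0.601
up 25.5 [0.51  0.139 0.223] [ -71.5   19.3   52.2   95.4    5.3   70.  -174.1] [-0.3  0.1  0.1] 0.598Traceback (most recent call last):
  File "<stdin>", line 6, in <module>
station.PlanningError: the arm cannot follow that straight line within its joint ranges
```

```bash
python3 - <<'E'
from h import *
robot.line_to(P(0,.14),velocity=.2)
q=np.array(robot.current_joint_positions()); q[6]+=90; q[1]-=12; robot.move_j(list(q)); st("a")
robot.move_to([.25,.42,.33],[180,0,155]); st("away")
for n in ("side","top"):
    cv2.imwrite(f"pics/{n}5.png",vision.grab_frame(n)[:,:,::-1])
    for l in ("spoon_mid","spatula_mid"): print(n,l,[(np.round(d["rect"],1).tolist(),round(d["p"],2)) for d in recognise(l,n)][:2])
    print("expected spoon bowl tip, spatula blade tip",np.round(proj(n,[P(.13,0),P(.13,0,-S)]),1).tolist())
a=cv2.imread("pics/top5.png")[120:400,190:480]; b=cv2.imread("pics/side5.png")[100:380,180:470]
cv2.imwrite("pics/g6.png",cv2.resize(np.hstack([a,b]),None,fx=1.35,fy=1.35))
E
```

```text
a 27.3 [0.502 0.143 0.318] [-75.1   6.3  55.1  91.7   5.4  75.2 -84.2] [ 0.3  0.  -0.4] 0.594
away 28.8 [0.251 0.419 0.33 ] [-107.3   11.7   56.7   84.6   -9.8   88.9   13.9] [ 0.3 -0.8 -0.8] 0.598
side spoon_mid [([341.3, 208.1, 92.0, 28.3], 0.78)]
side spatula_mid [([309.1, 220.8, 111.4, 26.8], 0.84)]
expected spoon bowl tip, spatula blade tip [[385.7, 198.6], [356.3, 214.8]]
top spoon_mid [([315.6, 194.7, 104.7, 80.7], 0.92)]
top spatula_mid [([352.6, 246.5, 108.1, 82.0], 0.63)]
expected spoon bowl tip, spatula blade tip [[365.4, 163.0], [399.8, 219.7]]
```

View pics/g6.png

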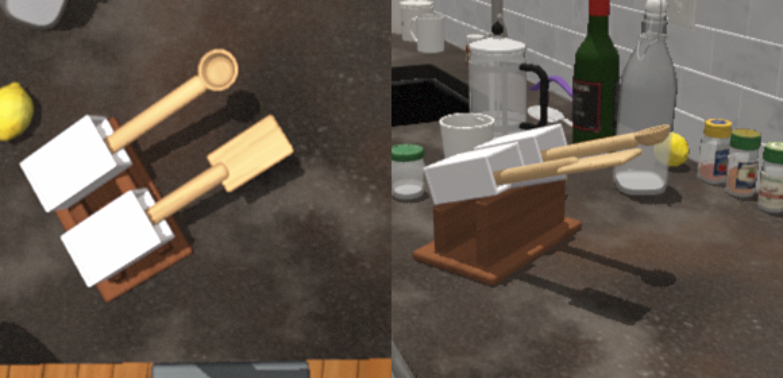

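The bowl is out and hollow side up, its tip at top (365,164) and side (386,195) against an expected (365,163) and (386,199). The spatula's detections moved only 1–2 px from the start. Handing in.

```bash
python3 - <<'E'
from station import workorder
print(workorder.close_job())
E
```

```text
the job is handed in; nothing more can be done
None
```

The spoon is back fully home in its own tube, handle first, with the bowl out in the open and its hollow side up. I handed the job in at about 29 s on the robot's clock. The hand-in gave no verdict.

- **What I did:** I drew the spoon out 120 mm and lifted it clear. I then turned it half round on the last joint and slid it in until it met the tube's floor, about 1 mm from the computed home position. Then I let go and moved the arm clear.
- **Last checks:** In the final pictures the bowl tip is within about 4 px of where it should be in both views. The spatula's detections moved 1–2 px from the start, and the arm is well away from everything.
- **What went wrong on the way:** The first grip closed on nothing. The fingertips stand about 27 mm further back than the stated tip reach. The pictures showed roughly 25 mm, and a light touch on the handle confirmed it. I regripped 25 mm deeper and the grip held.
- **Smaller upsets:** One retreat line was refused by the planner, and I went round it. The last joint ran at -174.0° to -174.1°, close to its -174.64° limit, while the spoon was sliding in and the gripper backing off.

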